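# Get the calibration weight out from behind the sample canisters

### The arm

A 6-joint arm with a two-finger parallel gripper is mounted at the origin on the work surface. World frame = base frame: x ahead of the robot, y to its left, z up, the work surface at z = 0. Lengths are in m, angles in degrees, forces in N, time in s.
With the tool pointing down it reaches from about 0.35 to 0.775 m from the base axis. Payload 5.5 kg.
Tool frame: the origin (TCP) lies on the centre line of the jaws, within the pads' length; the fingertips stand 22 mm ahead of it and the grasp point (between the pads) lies 3 mm ahead of it; z points along the fingers, y is the line along which they close (so a half turn about z gives the same grasp; the last joint's range is limited). The gripper opens to 85 mm and grips with 20 to 120 N. Pads are 22 mm wide; open, the fingers measure 114 mm over their backs; the gripper's body (76 mm by 85 mm) begins 54 mm behind the grasp point. The pads swing forward as they close: fully open they stand 13 mm farther back than shut.
Start: joints at [-74.118, 17.945, 2.641, 74.691, 0, 82.002], TCP at [0.233, -0.526, 0.253] pointing down, gripper open.
Joint ranges: [-158.12, 158.12], [-49.38, 96.58], [-58.88, 72.47], [-126.05, 133.96], [-84.25, 85.87], [-180, 180]. Speed limits (degrees/s): [147.25, 147.25, 180, 180, 180, 180].

### API

Orientations are given as [roll, pitch, yaw] about the fixed x, y, z axes, in that order (R = Rz(yaw) Ry(pitch) Rx(roll)).
In Python, from bench import monitor, eyes, workorder gives the robot as it stands.
- The arm moves only by the tool arm_command, never from a script. Its argument "commands" is a list of rows, each a list of 7 numbers: the finger opening in cm, from 0 to 8.54, then the shift along the world's x, y, z in cm, then the turn, a rotation vector about the world's x, y, z in rad. In form: [[hand, tx, ty, tz, ax, ay, az], ...]. A call has 1 to 12 rows; each row is the pose to reach, as a shift and turn from the pose commanded when the call began; what a row does not reach only later rows make up. A row lasts 1/8 s, in which the tool goes at most 62.5 mm and 10.7 degrees, less where a joint would pass 70% of its speed; a pose out of reach is approached as far as the arm can. A call with a gripper value outside its range is refused whole. The fingers move at their own pace and stop on an object; the grip force is fixed at half the most. Time passes only in rows, so rows that repeat a pose let the fingers close. It gives the time, the measured TCP pose, the force, the opening and the grip force at its end, in the units of the state.
- monitor.get_obs(): the state, without advancing time (a new reading comes with each control period).
- eyes.get_image(name): name is "scene" or "side" or "wrist"; returns the picture (384x512x3 uint8, red, green, blue); there is no depth.
- eyes.get_calibration(name): a dict with "intrinsics" (3x3 intrinsics, pixels), "rvec" (rotation vector, rad) and "tvec" (3), from world to camera coordinates, as OpenCV has them; the wrist camera has in their place "T_tool_cam" (4x4, takes a point from camera to tool coordinates, whose origin is the TCP and whose axes are the flange's). Camera axes: x right, y down, z forward; pixel columns grow to the right and rows downward; lengths in m; the calibration is good to about 2 mm. A picture is of the moment at which its call begins: read the wrist's pose just before it. get_calibration takes no time and is no camera call.
- workorder.finish_job(): hands the job in; it is judged then, once.
The state is a dict: "time_s": time; "joint_pos": joint angles; "joint_velocities": joint speeds; "joint_efforts": joint torques, N m; "position": TCP position; "ee_rot": TCP orientation; "wrist_force": force on the tool from outside, world axes, zero at the start; "moment": the same for the moment, N m; "finger_gap": finger opening in m; "finger_force": force on a finger pad.
Only numpy, scipy, OpenCV 4.12 (cv2) and the standard library are available. Lean on these libraries where they do the work, as an engineer would, in place of code of your own. Each camera call takes 0.05 s, during which the arm holds its last target. There are 200 camera calls.

### The job

The bench scale needs its check weight, but the three coffee canisters stand in the way: first stand all three in the steel tray at the side, then set the brass weight upright in the middle of the scale's pan, and only then put each canister back centred on the mat of its own colour. Keep the canisters and the weight upright throughout and do not shift the amber jar. Leave the weight on the scale.

Things in the scene. Friction and masses are not known exactly. Their poses are not given: they have to be found in the camera images.
- can_red: coffee sample canister, loose, aluminium cylinder with a red lid and red knob; closed, one rigid piece, about 0.3 kg. Body 60 mm across and 100 mm high including the lid (61 mm across); on the lid a plain upright knob 26 mm across and 32 mm tall, so 132 mm in all: pick it up by the knob from above. Origin: centre of its underside, z up. It starts on the mat of its own colour.
- can_yellow: coffee sample canister, loose, aluminium cylinder with a yellow lid and yellow knob; closed, one rigid piece, about 0.3 kg. Body 60 mm across and 100 mm high including the lid (61 mm across); on the lid a plain upright knob 26 mm across and 32 mm tall, so 132 mm in all: pick it up by the knob from above. Origin: centre of its underside, z up. It starts on the mat of its own colour.
- can_blue: coffee sample canister, loose, aluminium cylinder with a blue lid and blue knob; closed, one rigid piece, about 0.3 kg. Body 60 mm across and 100 mm high including the lid (61 mm across); on the lid a plain upright knob 26 mm across and 32 mm tall, so 132 mm in all: pick it up by the knob from above. Origin: centre of its underside, z up. It starts on the mat of its own colour.
- weight: brass calibration weight, loose, about 0.45 kg: upright cylinder 38 mm across and 46 mm high with a small button on top (18 mm across), 62 mm high in all. It stands on a dark wooden board (top 12 mm above the table), hemmed in by the three taller canisters, which leave no room for a gripper (its centre is 64 mm from theirs). Grip it by the cylinder. Origin: centre of its underside, z up.
- mat_red: red round mat fixed on the dark wooden board, 80 mm across and 4 mm thick, the place of the red canister, which starts on it. Origin: centre of its underside (its top is 4 mm above that).
- mat_yellow: yellow round mat fixed on the dark wooden board, 80 mm across and 4 mm thick, the place of the yellow canister, which starts on it. Origin: centre of its underside (its top is 4 mm above that).
- mat_blue: blue round mat fixed on the dark wooden board, 80 mm across and 4 mm thick, the place of the blue canister, which starts on it. Origin: centre of its underside (its top is 4 mm above that).
- tray: empty steel tray, fixed, on one side of the board, left or right: 320 mm long (its x) by 140 mm wide (its y), laid roughly lengthways away from the robot, walls 5 mm thick and 20 mm high, floor 5 mm thick: room for the three canisters in a row along x, some 85 mm apart. Origin: centre of its underside.
- scale_pan (a point): centre of the top face of the round steel pan (124 mm across) of the black bench scale, which is fixed on the other side of the board; the pan's top is 42 mm above the table. The display end of the scale, 30 mm high, lies towards the robot.
- jar: small amber glass jar with a white cap, loose, 50 mm across and 75 mm high, a bystander on the board on the far side of the weight, its centre 95 mm from the weight's. Origin: centre of its underside. (Other bystanders: a 45 mm high glass vial and a 22 mm high orange timer stand on the two far corners of the board, 125 mm or more from the weight; there are also cups, a bowl, a tin and a spoon on the table, all lower than 85 mm, none of these between board, tray and scale.)
There are look-alikes about, which are no part of the job. Leave any turquoise look-alike of the weight alone. What is shaped like the can_red but purple is not meant.

How it is judged (in metres and radians):
On the way, in this order (a step that is already met when the one before it is completed fails the run):
1. all three canisters stand in the side tray, the weight still in its place (x of can_red in the frame of tray between -0.13 and 0.13 m and y of can_red in the frame of tray between -0.042 and 0.042 m and z of each of can_red, can_yellow, can_blue in the frame of tray below 0.012 m and angle between each of can_red, can_yellow, can_blue's own z axis and vertical below 0.1 rad and linear speed of each of can_red, can_yellow, can_blue below 0.03 m/s and x of can_yellow in the frame of tray between -0.13 and 0.13 m and y of can_yellow in the frame of tray between -0.042 and 0.042 m and x of can_blue in the frame of tray between -0.13 and 0.13 m and y of can_blue in the frame of tray between -0.042 and 0.042 m and distance of weight from where it was at the start of the episode below 0.03 m), for 0.2 s.
2. the weight stands on the middle of the scale's pan while all three canisters are still in the tray (horizontal distance between weight and scale_pan below 0.015 m and z of weight in the frame of scale_pan below 0.005 m and angle between each of weight, can_red, can_yellow, can_blue's own z axis and vertical below 0.1 rad and linear speed of weight below 0.02 m/s and x of can_red in the frame of tray between -0.13 and 0.13 m and y of can_red in the frame of tray between -0.042 and 0.042 m and z of each of can_red, can_yellow, can_blue in the frame of tray below 0.012 m and linear speed of each of can_red, can_yellow, can_blue below 0.03 m/s and x of can_yellow in the frame of tray between -0.13 and 0.13 m and y of can_yellow in the frame of tray between -0.042 and 0.042 m and x of can_blue in the frame of tray between -0.13 and 0.13 m and y of can_blue in the frame of tray between -0.042 and 0.042 m), for 0.2 s.
At the end, for the whole second after the job is handed in: The weight stands upright on the scale's pan within 15 mm of its centre; each canister stands upright on the mat of its own colour, centred within 12 mm; the amber jar has moved less than 20 mm and is upright; all at rest (horizontal distance between weight and scale_pan below 0.015 m and z of weight in the frame of scale_pan below 0.005 m and angle between each of weight, can_red, can_yellow, can_blue's own z axis and vertical below 0.1 rad and linear speed of each of weight, can_red, can_yellow, can_blue below 0.02 m/s and horizontal distance between can_red and mat_red below 0.012 m and z of can_red in the frame of mat_red below 0.008 m and horizontal distance between can_yellow and mat_yellow below 0.012 m and z of can_yellow in the frame of mat_yellow below 0.008 m and horizontal distance between can_blue and mat_blue below 0.012 m and z of can_blue in the frame of mat_blue below 0.008 m and distance of jar from where it was at the start of the episode below 0.02 m and angle between jar's own z axis and vertical below 0.15 rad); the robot touches nothing.
It fails at once if a canister or the weight is tipped by more than about 35 degrees (angle between any of can_red, can_yellow, can_blue, weight's own z axis and vertical above 0.6 rad).
It fails at once if the amber jar is shifted by more than 20 mm or tipped (distance of jar from where it was at the start of the episode above 0.02 m or angle between jar's own z axis and vertical above 0.3 rad).
It also fails if it takes over 138 s, if anything falls off the work surface, if the arm or the gripper's body presses on something with over 40 N, if the wrist force passes 120 N, or if a joint passes its speed limit or range.

## Working session

There is one attempt and no reset: what is moved stays moved. The work goes in short steps, Python scripts to look and compute and a tool call to move; the robot and the scene stay as the last step left them, time stands still between calls to the robot, and variables do not carry over. Pictures are saved under pics/ and viewed, at most 14 in all, crops included, and the job is handed in when it is done.

Besides the shell and the picture viewer there is one more tool, called in YAML: its name, and indented under it one key for each argument. arm_command: Moves the arm, as the interface text tells. Its arguments: {"type":"object","properties":{"commands":{"type":"array","items":{"type":"array","items":{"type":"number"}}}},"required":["commands"]}

```bash
mkdir -p pics; cat > h.py <<'E'
import numpy as np, cv2
from bench import monitor, eyes, workorder
def save(name,fn):
    im=eyes.get_image(name); cv2.imwrite('pics/'+fn,im[:,:,::-1]); return im
def cam(name):
    c=eyes.get_calibration(name); K=np.array(c['intrinsics'],float)
    R=cv2.Rodrigues(np.array(c['rvec'],float))[0]; t=np.array(c['tvec'],float).ravel()
    return K,R,t
def tri(pa,pb,A=None,B=None):
    A=A or cam('scene');B=B or cam('side')
    P=[c[0]@np.c_[c[1],c[2]] for c in (A,B)]
    X=cv2.triangulatePoints(P[0],P[1],np.array(pa,float).reshape(2,1),np.array(pb,float).reshape(2,1)).ravel()
    return X[:3]/X[3]
def onz(p,z,A):
    K,R,t=A; d=R.T@np.linalg.inv(K)@np.array([p[0],p[1],1.]); o=-R.T@t
    return o+d*(z-o[2])/d[2]
def proj(X,A):
    K,R,t=A; q=K@(R@np.array(X)+t); return q[:2]/q[2]
def wristcam():
    from scipy.spatial.transform import Rotation as Ro
    o=monitor.get_obs(); c=eyes.get_calibration('wrist')
    T=np.eye(4); T[:3,:3]=Ro.from_euler('xyz',o['ee_rot'],degrees=True).as_matrix(); T[:3,3]=o['position']
    M=np.linalg.inv(T@np.array(c['T_tool_cam'])); return np.array(c['intrinsics'],float),M[:3,:3],M[:3,3]
E
python3 - <<'E'
from h import *
a=save('scene','a.png');b=save('side','b.png')
for n in('scene','side'):
    K,R,t=cam(n);print(n,-R.T@t,K[0,0])
print(monitor.get_obs()); print(eyes.get_calibration('wrist'))
E
```

```text
scene [1.16155413 0.03586165 0.82005147] 423.67243441733643
side [0.08173075 0.57773796 0.90659943] 451.3780234790819
{'time_s': 0.1, 'joint_pos': array([-7.41182196e+01,  1.79881906e+01,  2.58291165e+00,  7.46909010e+01,
        9.15250915e-04,  8.20022877e+01]), 'joint_velocities': array([ 0.10981249, -0.19230153,  0.09091743, -0.09016273, -0.04161407,
        0.07002588]), 'joint_efforts': array([ 2.00926181e-03, -4.81728137e+01,  2.99242312e+01,  1.28092279e-02,
       -1.28004895e-04,  8.40552801e-07]), 'position': array([ 0.23265327, -0.52536559,  0.25247715]), 'ee_rot': array([-1.79904883e+02, -1.42882010e-02,  2.38794801e+01]), 'wrist_force': array([-0.60972172,  0.07326161, -0.95963771]), 'moment': array([-0.00275182, -0.0177114 , -0.03643317]), 'finger_force': 0.0, 'finger_gap': 0.0853999207144611}
{'intrinsics': array([[276.20528268,   0.        , 259.57142593],
       [  0.        , 276.20528268, 193.26468437],
       [  0.        ,   0.        ,   1.        ]]), 'T_tool_cam': array([[-4.06208018e-04, -9.63729413e-01, -2.66880972e-01,
         6.81935076e-02],
       [ 9.99999860e-01, -3.00607962e-04, -4.36536280e-04,
        -3.41365411e-04],
       [ 3.40476307e-04, -2.66881112e-01,  9.63729400e-01,
        -1.19884770e-01],
       [ 0.00000000e+00,  0.00000000e+00,  0.00000000e+00,
         1.00000000e+00]])}
```

View pics/a.png

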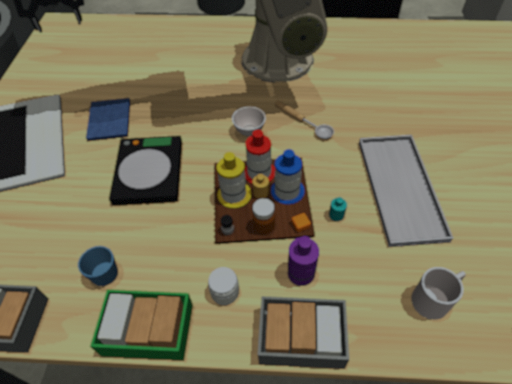

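View pics/b.png

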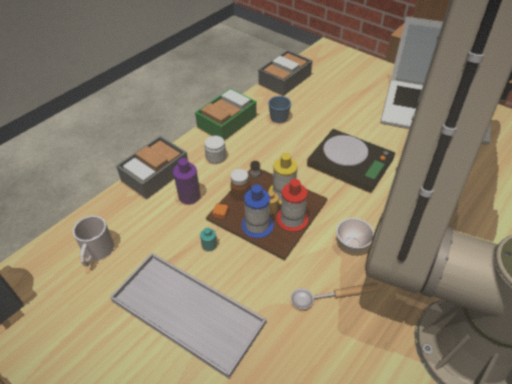

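In the scene view, canisters are at red (258,145), yellow (233,180) and blue (289,178); the purple one at (303,260) is a look-alike. The brass weight is at (261,185), and the turquoise one at (338,208) is a look-alike. The tray is on the right (+y), the scale pan at (145,169), and the jar at (263,214). Next, a close crop to check the choice.

```bash
python3 - <<'E'
from h import *
a=cv2.imread('pics/a.png')[120:250,195:325];b=cv2.imread('pics/b.png')[145:275,200:330]
f=lambda i:cv2.resize(i,(400,400),interpolation=cv2.INTER_CUBIC)
cv2.imwrite('pics/c.png',np.hstack([f(a),f(b)]))
E
```

```text
(no output)
```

View pics/c.png

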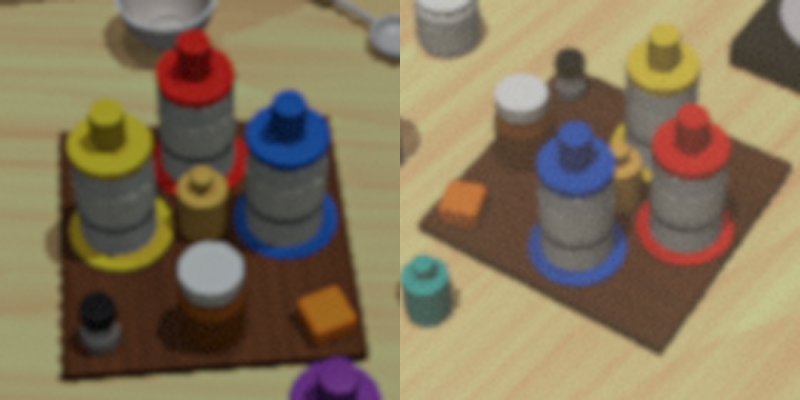

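```bash
python3 - <<'E'
from h import *
np.set_printoptions(precision=4,suppress=True)
s=130/400
L=dict(red=(193,39),yel=(106,107),blu=(289,100),wgt=(202,173),jar=(210,264)); Rr=dict(red=(293,112),yel=(264,33),blu=(175,130),wgt=(223,148),jar=(121,92))
A=cam('scene');B=cam('side')
for k in L:
    pa=(195+L[k][0]*s,120+L[k][1]*s);pb=(200+Rr[k][0]*s,145+Rr[k][1]*s)
    X=tri(pa,pb); print(k,X,'err',proj(X,A)-pa, 'knownz',onz(pa,{'wgt':.074,'jar':.087}.get(k,.148),A)[:2],onz(pb,{'wgt':.074,'jar':.087}.get(k,.148),B)[:2])
print('pan',tri((144.5,169),(346,150.5)))
T=[]
for pa,pb in [((361,141),(264,322)),((409,137),(229,367)),((447,240),(113,297)),((391,243),(153,258))]:
    T.append(tri(pa,pb)); print('tray',T[-1],onz(pa,.02,A)[:2])
T=np.array(T);print(T.mean(0), np.degrees(np.arctan2(*(T[3]+T[2]-T[0]-T[1])[[1,0]])))
E
```

```text
red [ 0.4825 -0.0276  0.1493] err [-0.3879 -0.2914] knownz [ 0.482  -0.0268] [ 0.483  -0.0298]
yel [ 0.5519 -0.0833  0.1494] err [-0.1994 -0.1531] knownz [ 0.5511 -0.083 ] [ 0.5527 -0.0851]
blu [0.5394 0.0429 0.1493] err [-0.4901 -0.3332] knownz [0.5391 0.044 ] [0.54   0.0408]
wgt [ 0.5434 -0.0201  0.072 ] err [-0.8214 -0.5752] knownz [ 0.5466 -0.018 ] [ 0.5419 -0.0209]
jar [ 0.6387 -0.0066  0.0874] err [-0.0535 -0.0354] knownz [ 0.6385 -0.0066] [ 0.6389 -0.0071]
pan [ 0.5035 -0.3067  0.0356]
tray [0.361  0.2344 0.0093] [0.372  0.2322]
tray [0.3512 0.357  0.0202] [0.3522 0.3587]
tray [0.6576 0.4015 0.0084] [0.6642 0.3949]
tray [0.6694 0.2759 0.0071] [0.6774 0.2725]
[0.5098 0.3172 0.0112] 7.966849118099487
```

Both views agree to within 2 mm, and the heights come out as expected: knob tops at .149 and the weight's button at .072. I'll move above the red can, turning to a yaw of about 60° so joint 6 stays in range over the tray.

arm_command:
  commands:
    - [8.5,1,2,0.5,0,0,0.04]
    - [8.5,3,6,1,0,0,0.1]
    - [7,5.5,11,1.5,0,0,0.16]
    - [6,8,16,2,0,0,0.23]
    - [5.5,10.5,21,3,0,0,0.3]
    - [5.5,13,26,3,0,0,0.36]
    - [5.5,15.5,31,3,0,0,0.42]
    - [5.5,18,36,3,0,0,0.48]
    - [5.5,20.5,41,3,0,0,0.54]
    - [5.5,22.5,45,3,0,0,0.6]
    - [5.5,24.2,48.3,3,0,0,0.63]
    - [5.5,25,49.8,3,0,0,0.63]

```text
time_s: 1.6
position: [0.4826, -0.0253, 0.2835]
ee_rot: [-180.0, -0.0, 60.2]
wrist_force: [-0.4, -0.1, -0.9]
finger_gap: 0.0548
finger_force: 0.0
```

```bash
python3 - <<'E'
from h import *
o=monitor.get_obs();print(o['time_s'],o['position'],o['ee_rot'],o['finger_gap'],o['joint_pos'])
W=wristcam();save('wrist','w1.png')
np.savez('w1',*W)
for k,v in dict(red=(.4825,-.0278,.148),yel=(.552,-.084,.148),blu=(.5395,.0425,.148),wgt=(.544,-.0197,.074)).items(): print(k,proj(v,W))
E
```

```text
1.6 [ 0.48256509 -0.02529809  0.28345358] [-1.79989973e+02 -6.01300694e-03  6.01950618e+01] 0.054751095800539745 [-1.25354125e+01  7.29607167e+00 -6.73595852e+00  7.59757593e+01
  8.71847992e-03  1.07269525e+02]
red [260.82267767 193.09624498]
yel [351.53732451 207.16490352]
blu [277.53856199  94.42531707]
wgt [302.38052883 145.72304253]
```

View pics/w1.png

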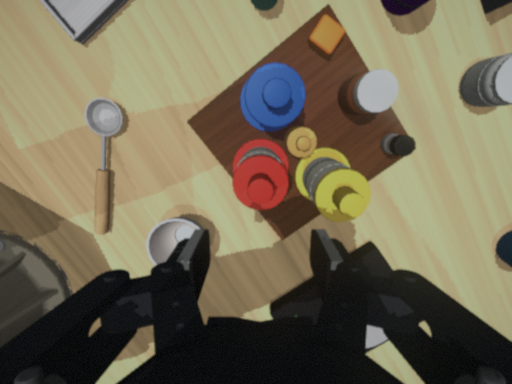

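The wrist view confirms the four targets: red (261,190), yellow (349,204), blue (277,94) and weight (302,142). Each is within 3 px of prediction. Now to grasp the red knob.

arm_command:
  commands:
    - [5.5,0,-0.1,-3,0,0,0]
    - [5.5,0,-0.2,-7,0,0,0]
    - [5.5,0,-0.2,-11,0,0,0]
    - [5.5,0,-0.2,-13,0,0,0]
    - [5.5,0,-0.2,-14,0,0,0]
    - [5.5,0,-0.2,-14,0,0,0]
    - [2,0,-0.2,-14,0,0,0]
    - [1.5,0,-0.2,-14,0,0,0]
    - [1.5,0,-0.2,-14,0,0,0]
    - [1.5,0,-0.2,-14,0,0,0]
    - [1.5,0,-0.2,-14,0,0,0]

```text
time_s: 3.02
position: [0.483, -0.0297, 0.1445]
ee_rot: [179.9, -0.0, 60.0]
wrist_force: [-2.6, 1.0, 6.0]
finger_gap: 0.0243
finger_force: 58.7
```

arm_command:
  commands:
    - [1.5,0,0,1,0,0,0]
    - [1.5,0,0,4,0,0,0]
    - [1.5,0,0,8,0,0,0]
    - [1.5,0,1,12,0,0,0]
    - [1.5,-0.5,4,15,0,0,0]
    - [1.5,-1.5,9,15.5,0,0,0]
    - [1.5,-2.5,14,15.5,0,0,0]
    - [1.5,-3.5,19,15.5,0,0,0]
    - [1.5,-4.5,24,15.5,0,0,0]
    - [1.5,-5,29,14,0,0,0]
    - [1.5,-5.5,32,12,0,0,0]
    - [1.5,-5.5,33.2,11,0,0,0]

```text
time_s: 4.53
position: [0.4266, 0.3035, 0.2521]
ee_rot: [-179.9, 0.1, 60.1]
wrist_force: [-0.0, 0.1, -4.0]
finger_gap: 0.0243
finger_force: 59.9
```

```bash
python3 - <<'E'
from h import *
W=wristcam();save('wrist','w2.png')
np.savez('w2',*W)
for x,y in ((.361,.2244),(.343,.363),(.662,.405),(.681,.267)): print(proj((x,y,.02),W))
print(monitor.get_obs()['position'])
E
```

```text
[247.19300089 242.8415778 ]
[180.22090974 163.60562309]
[400.10925246 -13.66109778]
[458.65153277  93.17805155]
[0.42672773 0.30380909 0.25111553]
```

View pics/w2.png

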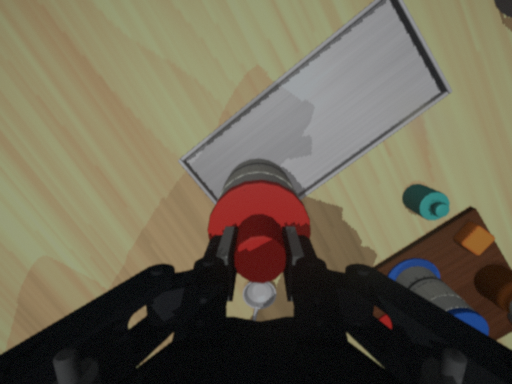

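```bash
python3 - <<'E'
from h import *
d=np.load('w2.npz');W=[d[k] for k in d]
a,b=onz((182,162),.02,W),onz((449,93),.02,W)
v=b-a; print(a,b,(a+b)/2,np.hypot(*v[:2]), np.degrees(np.arctan2(v[1],v[0]))+np.degrees(np.arctan2(.14,.32)))
E
```

```text
[0.34615249 0.36358211 0.02      ] [0.67103481 0.27296395 0.02      ] [0.50859365 0.31827303 0.02      ] 0.3372835219545316 8.044204657058417
```

arm_command:
  commands:
    - [1.5,-0.1,0.2,-2,0,0,0]
    - [1.5,-0.1,0.2,-5,0,0,0]
    - [1.5,-0.1,0.2,-8,0,0,0]
    - [1.5,-0.1,0.2,-10,0,0,0]
    - [1.5,-0.1,0.2,-11.2,0,0,0]
    - [1.5,-0.1,0.2,-11.6,0,0,0]
    - [1.5,-0.1,0.2,-11.8,0,0,0]
    - [1.5,-0.1,0.2,-11.8,0,0,0]

```text
time_s: 5.58
position: [0.4273, 0.3043, 0.136]
ee_rot: [180.0, -0.1, 60.0]
wrist_force: [-0.1, 0.3, -3.8]
finger_gap: 0.0242
finger_force: 59.8
```

Not yet in contact: the force is still the canister's weight of 4 N. I'll go lower.

arm_command:
  commands:
    - [1.5,0,0,-0.15,0,0,0]
    - [1.5,0,0,-0.25,0,0,0]
    - [1.5,0,0,-0.25,0,0,0]

```text
time_s: 5.95
position: [0.4271, 0.3045, 0.1335]
ee_rot: [180.0, -0.1, 60.0]
wrist_force: [-1.3, 0.0, 1.6]
finger_gap: 0.0242
finger_force: 60.6
```

arm_command:
  commands:
    - [3,0,0,-0.1,0,0,0]
    - [5,0,0,-0.1,0,0,0]
    - [5.5,0,0,0,0,0,0]
    - [5.5,0,0,3,0,0,0]
    - [5.5,0.5,-1,6,0,0,0]
    - [5.5,2,-4.5,8,0,0,0]
    - [5.5,4,-9,8,0,0,0]
    - [5.5,6,-14,8,0,0,0]
    - [5.5,8,-18.5,8,0,0,0]
    - [5.5,10,-23,8,0,0,0]
    - [5.5,11.2,-25.8,7,0,0,0]
    - [5.5,11.3,-26.3,5,0,0,0]

```text
time_s: 7.45
position: [0.5416, 0.0389, 0.1833]
ee_rot: [179.8, -0.1, 59.8]
wrist_force: [0.1, -0.2, -0.6]
finger_gap: 0.0548
finger_force: 0.0
```

arm_command:
  commands:
    - [5.5,0,0,-2,0,0,0]
    - [5.5,0,0,-3.5,0,0,0]
    - [5.5,0,0,-4,0,0,0]
    - [5.5,0,0,-4,0,0,0]
    - [2,0,0,-4,0,0,0]
    - [1.5,0,0,-4,0,0,0]
    - [1.5,0,0,-4,0,0,0]
    - [1.5,0,0,-4,0,0,0]
    - [1.5,0,0,-4,0,0,0]

```text
time_s: 8.57
position: [0.54, 0.0414, 0.1437]
ee_rot: [179.9, -0.0, 60.0]
wrist_force: [-1.5, -0.1, 5.5]
finger_gap: 0.0242
finger_force: 58.8
```

arm_command:
  commands:
    - [1.5,0,0,1,0,0,0]
    - [1.5,0,0,4,0,0,0]
    - [1.5,0,1,7,0,0,0]
    - [1.5,-0.3,4,8,0,0,0]
    - [1.5,-1,9,8,0,0,0]
    - [1.5,-1.5,14,8,0,0,0]
    - [1.5,-2,19,8,0,0,0]
    - [1.5,-2.5,23.5,8,0,0,0]
    - [1.5,-3,26.7,8,0,0,0]
    - [1.5,-3,27.7,7,0,0,0]
    - [1.5,-3,27.7,4,0,0,0]
    - [1.5,-3,27.7,1,0,0,0]

```text
time_s: 10.07
position: [0.5099, 0.3176, 0.1517]
ee_rot: [180.0, 0.0, 60.0]
wrist_force: [0.1, 0.7, -2.4]
finger_gap: 0.024
finger_force: 59.3
```

arm_command:
  commands:
    - [1.5,0,0,-1,0,0,0]
    - [1.5,0,0,-1.6,0,0,0]
    - [1.5,0,0,-1.9,0,0,0]
    - [1.5,0,0,-2.1,0,0,0]
    - [1.5,0,0,-2.1,0,0,0]

```text
time_s: 10.7
position: [0.5104, 0.3184, 0.1328]
ee_rot: [179.9, -0.1, 60.0]
wrist_force: [1.0, -0.0, 0.2]
finger_gap: 0.0244
finger_force: 59.6
```

arm_command:
  commands:
    - [3,0,0,0,0,0,0]
    - [5,0,0,0,0,0,0]
    - [5.5,0,0,0,0,0,0]
    - [5.5,0,0,3,0,0,0]
    - [5.5,0,-1,6,0,0,0]
    - [5.5,0.5,-5,8,0,0,0]
    - [5.5,1,-10,8,0,0,0]
    - [5.5,1.5,-15,8,0,0,0]
    - [5.5,2,-20,8,0,0,0]
    - [5.5,2.5,-25,8,0,0,0]
    - [5.5,3,-30,8,0,0,0]
    - [5.5,3.5,-35,8,0,0,0]

```text
time_s: 12.2
position: [0.5448, -0.0334, 0.2121]
ee_rot: [180.0, -0.0, 60.0]
wrist_force: [0.5, -0.0, -0.9]
finger_gap: 0.0549
finger_force: 0.0
```

arm_command:
  commands:
    - [5.5,0.5,-4,0,0,0,0]
    - [5.5,0.7,-5.2,-2,0,0,0]
    - [5.5,0.7,-5.3,-5,0,0,0]
    - [5.5,0.7,-5.3,-6.5,0,0,0]
    - [5.5,0.7,-5.3,-6.9,0,0,0]
    - [5.5,0.7,-5.3,-6.9,0,0,0]
    - [2,0.7,-5.3,-6.9,0,0,0]
    - [1.5,0.7,-5.3,-6.9,0,0,0]
    - [1.5,0.7,-5.3,-6.9,0,0,0]
    - [1.5,0.7,-5.3,-6.9,0,0,0]
    - [1.5,0.7,-5.3,-6.9,0,0,0]

```text
time_s: 13.58
position: [0.5527, -0.085, 0.144]
ee_rot: [179.9, -0.1, 60.0]
wrist_force: [1.4, 0.2, 5.4]
finger_gap: 0.0245
finger_force: 59.4
```

arm_command:
  commands:
    - [1.5,0,0,1,0,0,0]
    - [1.5,0,0,5,0,0,0]
    - [1.5,0,0,9,0,0,0]
    - [1.5,0,2,11,0,0,0]
    - [1.5,0.3,6,11,0,0,0]
    - [1.5,0.6,11,11,0,0,0]
    - [1.5,1,16,11,0,0,0]
    - [1.5,1.5,21,11,0,0,0]
    - [1.5,2,26,11,0,0,0]
    - [1.5,2.7,31,11,0,0,0]
    - [1.5,3.4,36,11,0,0,0]
    - [1.5,4,40,11,0,0,0]

```text
time_s: 15.08
position: [0.5912, 0.3171, 0.2524]
ee_rot: [-180.0, 0.1, 60.0]
wrist_force: [0.8, 0.1, -2.3]
finger_gap: 0.0242
finger_force: 59.4
```

arm_command:
  commands:
    - [1.5,0.1,1.3,0,0,0,0]
    - [1.5,0.1,1.5,-3,0,0,0]
    - [1.5,0.1,1.5,-7,0,0,0]
    - [1.5,0.1,1.5,-10,0,0,0]
    - [1.5,0.1,1.5,-11.4,0,0,0]
    - [1.5,0.1,1.5,-11.9,0,0,0]
    - [1.5,0.1,1.5,-12.1,0,0,0]
    - [1.5,0.1,1.5,-12.1,0,0,0]

```text
time_s: 16.08
position: [0.5935, 0.3304, 0.1332]
ee_rot: [179.9, -0.1, 60.0]
wrist_force: [-0.7, -1.0, -1.6]
finger_gap: 0.0243
finger_force: 59.6
```

arm_command:
  commands:
    - [1.5,0,0,-0.1,0,0,0]
    - [3,0,0,-0.1,0,0,0]
    - [5,0,0,-0.1,0,0,0]
    - [5.5,0,0,0,0,0,0]
    - [5.5,0,0,4,0,0,0]
    - [5.5,-0.5,-2,8,0,0,0]
    - [5.5,-2,-7,11,0,0,0]
    - [5.5,-3,-12,13,0,0,0]
    - [5.5,-4,-17,13,0,0,0]
    - [5.5,-5,-22,13,0,0,0]
    - [5.5,-6,-27,13,0,0,0]
    - [5.5,-7.5,-32,13,0,0,0]

```text
time_s: 17.58
position: [0.5175, 0.0086, 0.262]
ee_rot: [179.9, -0.0, 60.0]
wrist_force: [0.0, -0.2, 0.6]
finger_gap: 0.055
finger_force: 0.0
```

arm_command:
  commands:
    - [6.5,-1,-4,0,0,0,0]
    - [6.5,-1.5,-6.5,0,0,0,0]
    - [6.5,-1.5,-7,0,0,0,0]
    - [6.5,-1.5,-7,0,0,0,0]

```text
time_s: 18.08
position: [0.5029, -0.0597, 0.2619]
ee_rot: [180.0, -0.0, 59.9]
wrist_force: [0.3, 0.2, 0.3]
finger_gap: 0.0647
finger_force: 0.0
```

```bash
python3 - <<'E'
from h import *
W=wristcam();w=save('wrist','w3.png');np.savez('w3',*W);print(monitor.get_obs()['position'])
a=save('scene','a3.png');save('side','b3.png')
f=lambda i:cv2.resize(i,(400,400),interpolation=cv2.INTER_CUBIC)[:,:,::-1]
cv2.imwrite('pics/w3c.png',cv2.resize(w[0:260,120:440],None,fx=2.3,fy=2.3,interpolation=cv2.INTER_CUBIC)[:,:,::-1])
E
```

```text
[ 0.50293895 -0.05929077  0.26183742]
```

View pics/w3c.png

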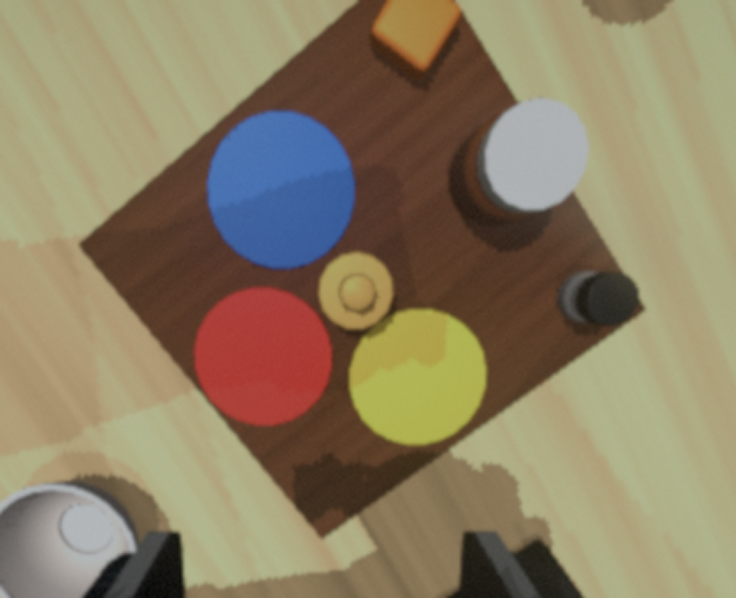

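View pics/b3.png

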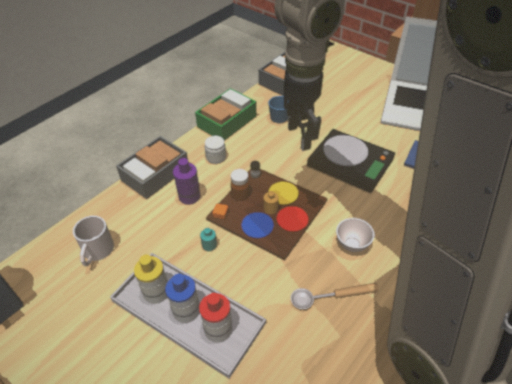

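The side view shows all three canisters upright in the tray. In the wrist crop, the mats are centred at red (263,356), yellow (418,377) and blue (281,190), with the weight at (356,292). I'll measure the mat centroids by colour in the wrist and side views.

```bash
python3 - <<'E'
from h import *
np.set_printoptions(precision=4,suppress=True)
d=np.load('w3.npz');W=[d[k] for k in d];B=cam('side');A=cam('scene')
ims={n:cv2.cvtColor(cv2.imread('pics/'+f),cv2.COLOR_BGR2HSV) for n,f in dict(w='w3.png',s='b3.png',a='a3.png').items()}
C=dict(w=W,s=B,a=A)
def cen(n,lo,hi,X):
    p=proj(X,C[n]); im=ims[n]; m=cv2.inRange(im,lo,hi)
    if lo[0]==0: m|=cv2.inRange(im,(170,)+lo[1:],(180,255,255))
    k,l,st,c=cv2.connectedComponentsWithStats(m)
    i=min((i for i in range(1,k) if st[i,4]>60),key=lambda i:np.hypot(*(c[i]-p)))
    q=cv2.fitEllipse(cv2.convexHull(np.argwhere(l==i)[:,::-1].astype(np.float32)))
    return np.array(q[0]),st[i,4]
for nm,lo,hi,X in (('red',(0,150,60),(6,255,255),(.483,-.0295,.016)),('yel',(22,150,60),(34,255,255),(.5527,-.085,.016)),('blu',(105,140,60),(125,255,255),(.54,.0414,.016))):
    q={n:cen(n,lo,hi,X) for n in C}
    print(nm,[(q[n][0].round(1),q[n][1]) for n in q],'tri',tri(q['w'][0],q['s'][0],W,B),*[onz(q[n][0],.016,C[n])[:2] for n in q])
wp=(120+357/2.3,292/2.3-.0); print('wgt',onz(wp,.074,W), proj((.5437,-.0205,.074),W),wp, proj((.5437,-.0205,.074),B))
E
```

```text
red [(array([233.9, 154.2]), np.int32(2937)), (array([292.1, 218.3]), np.int32(656)), (array([258.8, 171.9]), np.int32(514))] tri [ 0.4825 -0.0262  0.0158] [ 0.484  -0.0249] [ 0.482  -0.0266] [ 0.4852 -0.0275]Traceback (most recent call last):
  File "<stdin>", line 14, in <module>
  File "<stdin>", line 10, in cen
ValueError: min() iterable argument is empty
```

```bash
python3 - <<'E'
from h import *
np.set_printoptions(precision=4,suppress=True)
d=np.load('w3.npz');W=[d[k] for k in d];B=cam('side');A=cam('scene')
fs=dict(w='w3.png',s='b3.png'); C=dict(w=W,s=B)
for nm,X in (('yel',(.5527,-.085,.016)),('blu',(.54,.0414,.016))):
    q={}
    for n in C:
        im=cv2.imread('pics/'+fs[n]); p=proj(X,C[n]).round().astype(int)
        h=cv2.cvtColor(im,cv2.COLOR_BGR2HSV); hv=h[p[1],p[0]]
        m=cv2.inRange(h,np.array([int(hv[0])-6,100,40.]),np.array([int(hv[0])+6,255,255.]))
        k,l,st,c=cv2.connectedComponentsWithStats(m); i=l[p[1],p[0]]
        q[n]=np.array(cv2.fitEllipse(cv2.convexHull(np.argwhere(l==i)[:,::-1].astype(np.float32)))[0]); print(hv,st[i],q[n])
    print(nm,tri(q['w'],q['s'],W,B),*[onz(q[n],.016,C[n])[:2] for n in C])
wp=(120+357/2.3,292/2.3); print('wgt',onz(wp,.074,W), proj((.5437,-.0205,.074),W),wp, proj((.5437,-.0205,.074),B))
b=cv2.imread('pics/b3.png')[180:240,235:315]; a=cv2.imread('pics/b3.png')[120:200,300:400]
f=lambda i:cv2.resize(i,(400,400*i.shape[0]//i.shape[1]),interpolation=cv2.INTER_CUBIC)
s=cv2.imread('pics/a3.png')[130:210,100:200]
cv2.imwrite('pics/d.png',np.hstack([np.vstack([f(b)]),f(a)[:300]])); cv2.imwrite('pics/d.png',np.hstack([f(a),f(s)]))
E
```

```text
[ 31 136 182] [ 272  134   60   60 2792] [301.3289 163.3851]
[ 25 163 207] [268 180  31  25 527] [283.3505 192.1957]
yel [ 0.5535 -0.0818  0.0173] [ 0.5554 -0.0803] [ 0.5536 -0.0835]
[109 157 158] [ 210   48   64   69 3433] [241.721   81.9546]
[113 138 150] [242 213  31  25 602] [257.0063 224.7245]
blu [0.5378 0.0458 0.016 ] [0.5389 0.0464] [0.5373 0.0455]
wgt [ 0.5466 -0.0183  0.074 ] [273.9172 130.1504] (275.21739130434787, 126.95652173913045) [271.8053 192.8611]
```

View pics/d.png

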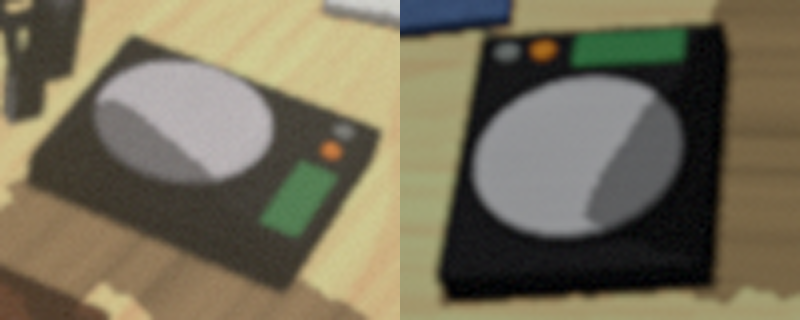

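arm_command:
  commands:
    - [6.5,2,2,-2,0,0,0]
    - [6.5,4,3.8,-5,0,0,0]
    - [6.5,4.2,4,-9,0,0,0]
    - [6.5,4.2,4,-13,0,0,0]
    - [6.5,4.2,4,-17,0,0,0]
    - [6.5,4.2,4,-20,0,0,0]
    - [6.5,4.2,4,-21.6,0,0,0]
    - [6.5,4.2,4,-21.6,0,0,0]
    - [3,4.2,4,-21.6,0,0,0]
    - [2.5,4.2,4,-21.6,0,0,0]
    - [2.5,4.2,4,-21.6,0,0,0]
    - [2.5,4.2,4,-21.6,0,0,0]

```text
time_s: 19.73
position: [0.546, -0.0198, 0.0475]
ee_rot: [179.8, -0.1, 60.0]
wrist_force: [-1.4, 1.7, 6.8]
finger_gap: 0.0364
finger_force: 60.5
```

```bash
python3 - <<'E'
from h import *
o=monitor.get_obs();print(o['position'],o['finger_gap'],o['finger_force'],o['wrist_force'])
print(onz((144.5,169),.042,cam('scene')),onz((345.75,150.3),.042,cam('side')))
E
```

```text
[ 0.5459646  -0.01983981  0.04754785] 0.03638750358429352 60.490785241127014 [-1.38724244  1.73734093  6.77721016]
[ 0.5098172  -0.30285293  0.042     ] [ 0.50141721 -0.301879    0.042     ]
```

The weight is gripped (gap 36 mm). The two views of the pan differ by 8 mm in x, so I'll carry the weight past the scale and look with the wrist camera.

arm_command:
  commands:
    - [2.5,0,0,1,0,0,0]
    - [2.5,0,0,5,0,0,0]
    - [2.5,0,0,10,0,0,0]
    - [2.5,0,-1.5,14,0,0,0]
    - [2.5,-1,-5,16,0,0,0]
    - [2.5,-2,-10,17,0,0,0]
    - [2.5,-3,-15,18,0,0,0]
    - [2.5,-4.5,-20,19,0,0,0]
    - [2.5,-6,-25,20,0,0,0]
    - [2.5,-7.5,-30,21,0,0,0]
    - [2.5,-8.5,-34,21,0,0,0]
    - [2.5,-8.5,-36,21,0,0,0]

```text
time_s: 21.22
position: [0.4585, -0.3818, 0.2557]
ee_rot: [-180.0, 0.0, 59.8]
wrist_force: [0.6, 1.5, -5.0]
finger_gap: 0.0369
finger_force: 61.0
```

arm_command:
  commands:
    - [2.5,0,0,0,0,0,0]
    - [2.5,0,0,0,0,0,0]

```text
time_s: 21.48
position: [0.4598, -0.3786, 0.2555]
ee_rot: [-179.9, -0.1, 60.0]
wrist_force: [-0.5, 0.4, -5.1]
finger_gap: 0.0365
finger_force: 61.1
```

```bash
python3 - <<'E'
from h import *
W=wristcam();w=save('wrist','w4.png');np.savez('w4',*W);o=monitor.get_obs();print(o['position'],o['finger_gap'])
cv2.imwrite('pics/w4c.png',cv2.resize(w[0:260,120:440],None,fx=2.3,fy=2.3,interpolation=cv2.INTER_CUBIC)[:,:,::-1])
for p in ((.5098,-.3029,.042),(.5014,-.3019,.042)):print(2.3*(proj(p,W)-[120,0]))
E
```

```text
[ 0.45998821 -0.37837559  0.25561683] 0.03637185496630445
[332.57911236 222.58895796]
[316.93343055 229.66491944]
```

View pics/w4c.png

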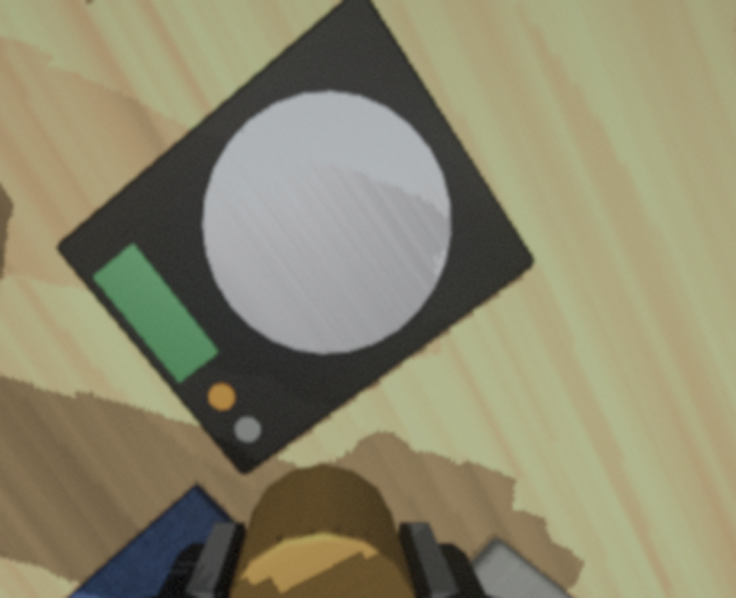

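```bash
python3 - <<'E'
from h import *
d=np.load('w4.npz');W=[d[k] for k in d]
print(onz((120+327.5/2.3,222/2.3),.042,W),tri((120+327.5/2.3,222/2.3),(144.5,169),W,cam('scene')))
E
```

```text
[ 0.50775347 -0.30139895  0.042     ] [ 0.50864321 -0.30271619  0.04104105]
```

arm_command:
  commands:
    - [2.5,1,2,-1,0,0,0]
    - [2.5,3,5,-3,0,0,0]
    - [2.5,4.5,7.2,-6,0,0,0]
    - [2.5,4.7,7.5,-10,0,0,0]
    - [2.5,4.7,7.5,-13.5,0,0,0]
    - [2.5,4.7,7.5,-16,0,0,0]
    - [2.5,4.7,7.5,-17,0,0,0]
    - [2.5,4.7,7.5,-17.4,0,0,0]
    - [2.5,4.7,7.5,-17.6,0,0,0]
    - [2.5,4.7,7.5,-17.6,0,0,0]

```text
time_s: 22.78
position: [0.5073, -0.3052, 0.0807]
ee_rot: [179.9, 0.0, 60.0]
wrist_force: [0.1, -0.4, -4.3]
finger_gap: 0.0365
finger_force: 61.1
```

arm_command:
  commands:
    - [2.5,0,0.1,-0.15,0,0,0]
    - [2.5,0,0.1,-0.25,0,0,0]
    - [2.5,0,0.1,-0.3,0,0,0]
    - [2.5,0,0.1,-0.3,0,0,0]

```text
time_s: 23.28
position: [0.5069, -0.304, 0.0776]
ee_rot: [180.0, 0.0, 60.0]
wrist_force: [-2.0, 1.7, 3.0]
finger_gap: 0.037
finger_force: 62.1
```

arm_command:
  commands:
    - [4,0,0,0,0,0,0]
    - [5.5,0,0,0,0,0,0]
    - [6.5,0,0,0,0,0,0]
    - [6.5,0,0,1,0,0,0]
    - [6.5,0,0,4,0,0,0]
    - [6.5,0,0,8,0,0,0]
    - [6.5,-1,-2,12,0,0,0]
    - [6.5,-3,-5,15,0,0,0]
    - [6.5,-4.7,-7.5,17.8,0,0,0]
    - [6.5,-4.7,-7.5,17.8,0,0,0]
    - [6.5,-4.7,-7.5,17.8,0,0,0]

```text
time_s: 24.65
position: [0.4598, -0.3784, 0.2546]
ee_rot: [-180.0, -0.0, 60.0]
wrist_force: [-0.5, 0.1, -0.0]
finger_gap: 0.0648
finger_force: 0.0
```

```bash
python3 - <<'E'
from h import *
W=wristcam();w=save('wrist','w5.png');np.savez('w5',*W);print(monitor.get_obs()['position'])
s=save('side','b5.png');a=save('scene','a5.png')
f=lambda i:cv2.resize(i,(400,400),interpolation=cv2.INTER_CUBIC)[:,:,::-1]
cv2.imwrite('pics/w5c.png',np.hstack([f(w[20:180,180:340]),f(a[110:210,90:190])]))
X=np.array([.508,-.302,0])
for z in(.042,.104): print((proj(X+[0,0,z],W)-[180,20])*2.5,(proj(X+[0,0,z],cam('scene'))-[90,110])*4)
E
```

```text
[ 0.45975322 -0.37781675  0.2539467 ]
[206.7455139  192.23729818] [220.05981861 233.76551179]
[208.5039078  180.46074079] [194.17582096 163.6226505 ]
```

View pics/w5c.png

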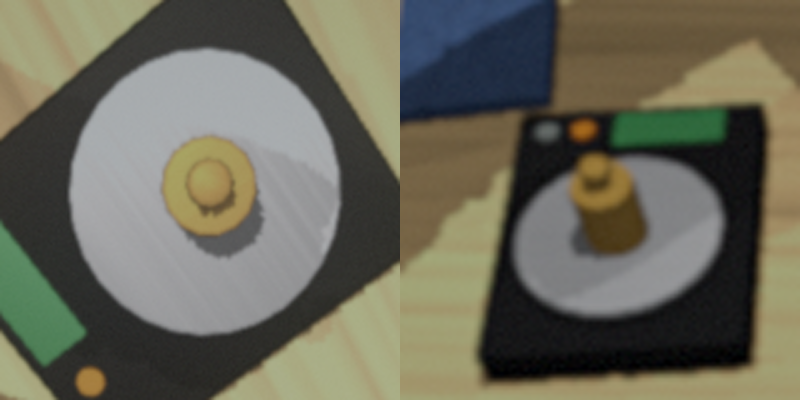

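The weight stands upright on the pan. In the wrist crop its button is at (210,182) with the pan centre expected at about (206,179), so it is roughly 1 mm off centre. Next, the canisters go back, starting with yellow.

arm_command:
  commands:
    - [5.5,0.3,2,0,0,0,0]
    - [5.5,1.2,6,0,0,0,0]
    - [5.5,2.2,11,0,0,0,0]
    - [5.5,3.1,16,0,0,0,0]
    - [5.5,4,21,0,0,0,0]
    - [5.5,5,26,0,0,0,0]
    - [5.5,6,31,0,0,0,0]
    - [5.5,6.9,36,0,0,0,0]
    - [5.5,7.8,41,0,0,0,0]
    - [5.5,8.8,46,0,0,0,0]
    - [5.5,9.7,51,0,0,0,0]
    - [5.5,10.6,56,0,0,0,0]

```text
time_s: 26.3
position: [0.5645, 0.1843, 0.2545]
ee_rot: [-180.0, 0.0, 60.1]
wrist_force: [0.7, 0.6, 0.2]
finger_gap: 0.0549
finger_force: 0.0
```

arm_command:
  commands:
    - [5.5,1,5,0,0,0,0]
    - [5.5,1.9,10,0,0,0,0]
    - [5.5,2.6,13.7,-1,0,0,0]
    - [5.5,2.8,14.7,-3,0,0,0]
    - [5.5,2.8,14.7,-5,0,0,0]
    - [5.5,2.8,14.7,-5,0,0,0]

```text
time_s: 27.05
position: [0.5911, 0.3291, 0.2024]
ee_rot: [-179.8, 0.2, 60.1]
wrist_force: [-0.0, 1.2, -0.1]
finger_gap: 0.0548
finger_force: 0.0
```

arm_command:
  commands:
    - [5.5,0.2,0.1,-3,0,0,0]
    - [5.5,0.2,0.1,-5.5,0,0,0]
    - [5.5,0.2,0.1,-6.7,0,0,0]
    - [5.5,0.2,0.1,-6.7,0,0,0]
    - [2,0.2,0.1,-6.7,0,0,0]
    - [1.5,0.2,0.1,-6.7,0,0,0]
    - [1.5,0.2,0.1,-6.7,0,0,0]
    - [1.5,0.2,0.1,-6.7,0,0,0]
    - [1.5,0.2,0.1,-6.7,0,0,0]

```text
time_s: 28.18
position: [0.5963, 0.3297, 0.1396]
ee_rot: [179.9, -0.1, 60.0]
wrist_force: [-2.2, 0.5, 6.9]
finger_gap: 0.0242
finger_force: 59.0
```

arm_command:
  commands:
    - [1.5,0,0,1,0,0,0]
    - [1.5,0,0,5,0,0,0]
    - [1.5,0,0,9,0,0,0]
    - [1.5,0,-2,11,0,0,0]
    - [1.5,-0.4,-6,11,0,0,0]
    - [1.5,-0.9,-11,11,0,0,0]
    - [1.5,-1.4,-16,11,0,0,0]
    - [1.5,-2,-21,11,0,0,0]
    - [1.5,-2.6,-26,11,0,0,0]
    - [1.5,-3.2,-31,11,0,0,0]
    - [1.5,-3.7,-36,11,0,0,0]
    - [1.5,-4.2,-40,11,0,0,0]

```text
time_s: 29.68
position: [0.5523, -0.0737, 0.2472]
ee_rot: [-179.9, 0.1, 59.9]
wrist_force: [-0.1, 1.2, -2.7]
finger_gap: 0.0237
finger_force: 59.3
```

arm_command:
  commands:
    - [1.5,-0.1,-1.3,0,0,0,0]
    - [1.5,-0.1,-1.5,-2,0,0,0]
    - [1.5,-0.1,-1.5,-5,0,0,0]
    - [1.5,-0.1,-1.5,-7.5,0,0,0]
    - [1.5,-0.1,-1.5,-9,0,0,0]
    - [1.5,-0.1,-1.5,-9.4,0,0,0]
    - [1.5,-0.1,-1.5,-9.4,0,0,0]

```text
time_s: 30.55
position: [0.553, -0.0858, 0.1542]
ee_rot: [180.0, -0.0, 60.0]
wrist_force: [0.0, 0.5, -2.3]
finger_gap: 0.0238
finger_force: 59.2
```

arm_command:
  commands:
    - [1.5,0,0.2,-0.15,0,0,0]
    - [1.5,0,0.2,-0.3,0,0,0]
    - [1.5,0,0.2,-0.4,0,0,0]
    - [1.5,0,0.2,-0.4,0,0,0]

```text
time_s: 31.05
position: [0.553, -0.0838, 0.1505]
ee_rot: [179.9, -0.0, 60.0]
wrist_force: [-1.7, 0.3, 3.6]
finger_gap: 0.024
finger_force: 59.9
```

arm_command:
  commands:
    - [3,0,0,0,0,0,0]
    - [5,0,0,0,0,0,0]
    - [5.5,0,0,1,0,0,0]
    - [5.5,0,0,4,0,0,0]
    - [5.5,0,1,7,0,0,0]
    - [5.5,-0.5,5,8,0,0,0]
    - [5.5,-1,10,8,0,0,0]
    - [5.5,-1.5,15,8,0,0,0]
    - [5.5,-2,20,8,0,0,0]
    - [5.5,-2.7,25,8,0,0,0]
    - [5.5,-3.3,30,8,0,0,0]
    - [5.5,-3.9,35,8,0,0,0]

```text
time_s: 32.55
position: [0.5137, 0.2679, 0.2308]
ee_rot: [179.9, -0.1, 60.0]
wrist_force: [0.8, 0.3, -0.4]
finger_gap: 0.0552
finger_force: 0.0
```

arm_command:
  commands:
    - [5.5,-0.3,4,0,0,0,0]
    - [5.5,-0.4,5.2,-2,0,0,0]
    - [5.5,-0.4,5.2,-6,0,0,0]
    - [5.5,-0.4,5.2,-8.5,0,0,0]
    - [5.5,-0.4,5.2,-9.2,0,0,0]
    - [5.5,-0.4,5.2,-9.2,0,0,0]
    - [2,-0.4,5.2,-9.2,0,0,0]
    - [1.5,-0.4,5.2,-9.2,0,0,0]
    - [1.5,-0.4,5.2,-9.2,0,0,0]
    - [1.5,-0.4,5.2,-9.2,0,0,0]
    - [1.5,-0.4,5.2,-9.2,0,0,0]

```text
time_s: 33.92
position: [0.5104, 0.3187, 0.1395]
ee_rot: [179.9, -0.1, 60.0]
wrist_force: [-1.3, 0.4, 6.5]
finger_gap: 0.0238
finger_force: 58.9
```

arm_command:
  commands:
    - [1.5,0,0,1,0,0,0]
    - [1.5,0,0,4,0,0,0]
    - [1.5,0,-1,8,0,0,0]
    - [1.5,0.3,-4,10,0,0,0]
    - [1.5,0.9,-9,10,0,0,0]
    - [1.5,1.5,-14,10,0,0,0]
    - [1.5,2,-19,10,0,0,0]
    - [1.5,2.5,-23.5,10,0,0,0]
    - [1.5,2.9,-26.5,9,0,0,0]
    - [1.5,2.9,-27.5,7,0,0,0]
    - [1.5,2.9,-27.5,4,0,0,0]
    - [1.5,2.9,-27.5,2.2,0,0,0]

```text
time_s: 35.42
position: [0.5379, 0.0427, 0.1585]
ee_rot: [-179.9, 0.1, 59.9]
wrist_force: [-0.5, 0.3, -2.4]
finger_gap: 0.0234
finger_force: 59.2
```

arm_command:
  commands:
    - [1.5,0,0,-0.5,0,0,0]
    - [1.5,0,0,-0.9,0,0,0]
    - [1.5,0,0,-1.1,0,0,0]
    - [1.5,0,0,-1.1,0,0,0]

```text
time_s: 35.92
position: [0.5394, 0.0434, 0.1505]
ee_rot: [179.9, -0.1, 60.0]
wrist_force: [-1.1, 0.1, 5.4]
finger_gap: 0.0237
finger_force: 59.8
```

arm_command:
  commands:
    - [3,0,0,0,0,0,0]
    - [5,0,0,0,0,0,0]
    - [5.5,0,0,1,0,0,0]
    - [5.5,0,0,4,0,0,0]
    - [5.5,-0.5,1,7,0,0,0]
    - [5.5,-2,5,8,0,0,0]
    - [5.5,-4,9.5,8,0,0,0]
    - [5.5,-6,14,8,0,0,0]
    - [5.5,-8,18.5,8,0,0,0]
    - [5.5,-10,23,8,0,0,0]
    - [5.5,-11,25.6,8,0,0,0]
    - [5.5,-11.2,26.1,6,0,0,0]

```text
time_s: 37.42
position: [0.4271, 0.3066, 0.2108]
ee_rot: [179.9, -0.2, 60.2]
wrist_force: [0.7, -1.0, -0.8]
finger_gap: 0.0547
finger_force: 0.0
```

arm_command:
  commands:
    - [5.5,0,0,-4,0,0,0]
    - [5.5,0,0,-6.5,0,0,0]
    - [5.5,0,0,-7.2,0,0,0]
    - [5.5,0,0,-7.2,0,0,0]
    - [2,0,0,-7.2,0,0,0]
    - [1.5,0,0,-7.2,0,0,0]
    - [1.5,0,0,-7.2,0,0,0]
    - [1.5,0,0,-7.2,0,0,0]
    - [1.5,0,0,-7.2,0,0,0]

```text
time_s: 38.55
position: [0.4273, 0.3048, 0.1383]
ee_rot: [180.0, -0.1, 60.0]
wrist_force: [-2.3, 1.6, 6.7]
finger_gap: 0.0236
finger_force: 58.8
```

arm_command:
  commands:
    - [1.5,0,0,1,0,0,0]
    - [1.5,0,0,5,0,0,0]
    - [1.5,0,-0.5,10,0,0,0]
    - [1.5,0.2,-3,14,0,0,0]
    - [1.5,1,-7,16,0,0,0]
    - [1.5,1.8,-12,16,0,0,0]
    - [1.5,2.6,-17,16,0,0,0]
    - [1.5,3.5,-22,16,0,0,0]
    - [1.5,4.4,-27,16,0,0,0]
    - [1.5,5.2,-31.5,16,0,0,0]
    - [1.5,5.6,-33.3,15,0,0,0]
    - [1.5,5.6,-33.3,12,0,0,0]

```text
time_s: 40.05
position: [0.4839, -0.0304, 0.2573]
ee_rot: [179.8, -0.0, 59.8]
wrist_force: [-0.1, 1.2, -5.1]
finger_gap: 0.0241
finger_force: 59.8
```

arm_command:
  commands:
    - [1.5,0,0,-3,0,0,0]
    - [1.5,0,0,-6,0,0,0]
    - [1.5,0,0,-8.5,0,0,0]
    - [1.5,0,0,-10,0,0,0]
    - [1.5,0,0,-10.5,0,0,0]
    - [1.5,0,0,-10.7,0,0,0]
    - [1.5,0,0,-10.8,0,0,0]
    - [1.5,0,0,-10.8,0,0,0]

```text
time_s: 41.05
position: [0.4832, -0.0289, 0.1494]
ee_rot: [179.9, -0.0, 60.0]
wrist_force: [0.1, 0.3, -3.8]
finger_gap: 0.0243
finger_force: 59.8
```

arm_command:
  commands:
    - [1.5,0,0,-0.1,0,0,0]
    - [1.5,0,0,-0.2,0,0,0]
    - [1.5,0,0,-0.2,0,0,0]

```text
time_s: 41.42
position: [0.4835, -0.0288, 0.1493]
ee_rot: [179.8, -0.1, 60.0]
wrist_force: [-4.2, 0.6, 10.6]
finger_gap: 0.0238
finger_force: 61.6
```

Firm contact. I'll release, retreat and check.

arm_command:
  commands:
    - [2.5,0,0,0.1,0,0,0]
    - [4,0,0,0.1,0,0,0]
    - [5.5,0,0,0.1,0,0,0]
    - [5.5,0,0,2,0,0,0]
    - [5.5,0,0,6,0,0,0]
    - [5.5,0,-0.5,10,0,0,0]
    - [5.5,0.5,-2,13,0,0,0]
    - [5.5,1,-3,14,0,0,0]
    - [5.5,1,-3,14,0,0,0]
    - [5.5,1,-3,14,0,0,0]

```text
time_s: 42.68
position: [0.492, -0.0585, 0.2852]
ee_rot: [-179.8, 0.0, 60.0]
wrist_force: [-0.2, 0.0, -0.3]
finger_gap: 0.0551
finger_force: 0.0
```

```bash
python3 - <<'E'
from h import *
w=save('wrist','w6.png');a=save('scene','a6.png');b=save('side','b6.png')
f=lambda i:cv2.resize(i,(400,400),interpolation=cv2.INTER_CUBIC)[:,:,::-1]
cv2.imwrite('pics/f1.png',np.hstack([f(a[120:250,195:325]),f(b[145:275,200:330])]))
E
```

```text
(no output)
```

View pics/f1.png

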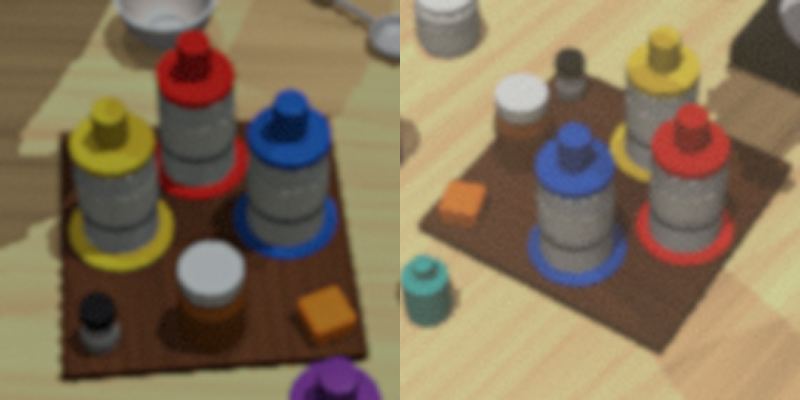

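View pics/w6.png

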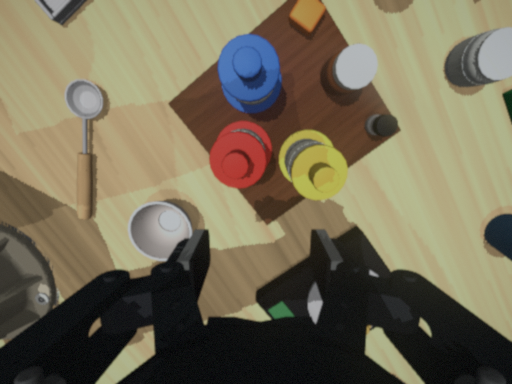

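The canisters stand on their own mats, their knobs within about 3 crop pixels (roughly 2 mm) of where they started. The jar hasn't moved and the arm is clear, so I'm handing in.

```bash
python3 -c "
from h import *
print(workorder.finish_job())"
```

```text
the job is handed in; nothing more can be done
None
```

The job is handed in at about 43 s of the 138 s allowed: the weight stands upright about 1 mm from the pan centre, and each canister is back on its own mat within a few mm by my measurements. The jar has not moved; the hand-in call returned no verdict.

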